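Tap the tapered key home in the drying-arm socket

ROBOT

A 6-joint arm with a two-finger parallel gripper is mounted at the origin on the work surface; the furniture and walls round the work are solid. World frame = base frame: x ahead of the robot, y to its left, z up, the work surface at z = 0. Lengths are in m, angles in degrees, forces in N, time in s.
With the tool pointing down it reaches from about 0.375 to 0.9 m from the base axis. Payload 3.1 kg.
Tool frame: the origin (TCP) lies on the centre line of the jaws, within the pads' length; the fingertips stand 14 mm ahead of it and the grasp point (between the pads) lies 5 mm behind it (bot.tips_ahead is the distance from the TCP to the fingertips, in m); z points along the fingers, y is the line along which they close (so a half turn about z gives the same grasp; the last joint's range is limited). The gripper opens to 87 mm and grips with 3 to 60 N. Pads are 19 mm wide; open, the fingers measure 117 mm over their backs; the gripper's body (75 mm by 190 mm) begins 51 mm behind the grasp point.
Start: joints at [-75.946, 30.224, 82.088, -0, 67.689, -10.227], TCP at [0.257, -0.57, 0.237] pointing down, gripper open.
Joint ranges: [-176.69, 176.69], [-43.24, 126.21], [12.49, 139.97], [-82, 262], [0, 151.66], [-163.58, 163.58]. Speed limits (degrees/s): [159.86, 159.86, 180, 180, 180, 180].

INTERFACE

Orientations are given as a 3x3 rotation matrix whose columns are the frame's x, y, z axes.
In Python, from rig import bot gives the robot as it stands.
- The arm moves only by the tool play_rows, never from a script. Its argument "moves" is a list that holds one entry, the list of rows, each a list of 6 numbers: the shift along the tool's x, y, z in mm, then the turn, a rotation vector about the tool's x, y, z in rad. A call has 1 to 5 rows; each row shifts and turns the commanded pose from where the row before left it, along the tool's axes as they then stand; what a row does not reach is not made up. A row lasts 1/10 s, in which the tool goes at most 50 mm and 8.59 degrees, less where a joint would pass 70% of its speed; a pose out of reach is approached as far as the arm can. A call with a gripper value outside its range is refused whole. "fingers" is the opening, from -1 (shut) to 1 (fully open), set as the call begins (left out, the last holds). The fingers move at their own pace and stop on an object; the grip force is fixed at half the most. Time passes only in rows, so rows that do not move let the fingers close. It gives the time, the measured TCP pose, the force, the opening and the grip force at its end, in the units of the state.
- bot.read_state(): the state, without advancing time (a new reading comes with each control period).
- bot.capture(name): name is "scene" or "top"; returns a dict with "image" (400x640x3 uint8, blue, green, red), "fx", "fy", "cx", "cy" (pixels), "distortion" ([k1, k2, p1, p2, k3] as OpenCV has them; the pictures are not rectified), "R" (3x3) and "t" (3): a world point X has camera coordinates R X + t. Camera axes: x right, y down, z forward; pixel columns grow to the right and rows downward; lengths in m; the calibration is good to about 2 mm. A picture is of the moment at which its call begins. There is no depth.
- bot.hand_in(): hands the job in; it is judged then, once.
Trained networks look in a picture, given as the dict that the camera call returned (one of the last four; its "shot" number tells which), for a name from the list of things; names that differ only in an ending like _2 or _b are one class to them, and where a whole thing is asked for, a point or a joint stands for the part that bears it (a point fixed in the world has none). Each returns a list of dicts, best first, with "confidence" (0 to 1); they miss things now and then, are a little off and sometimes report something else, mostly with a low value. They report only what shows in the picture. A call takes as long as a camera call.
- bot.search_frame(picture, query): "centre" ([column, row] in pixels, amid what is visible of it).
- bot.silhouettes(picture, query): "pixels" (400x640 bool, what is visible of it) and "centre" ([column, row] in pixels, amid what is visible of it).
- bot.pinpoint(picture, query): "centre" ([column, row] in pixels: a listed point, or the origin of a listed thing).
The state is a dict: "time_s": time; "joint_positions": joint angles; "qvel": joint speeds; "tau": joint torques, N m; "position": TCP position; "tcp_rot": TCP orientation; "force": force on the tool from outside, world axes, zero at the start; "moment": the same for the moment, N m; "opening": opening from 0.0 (shut) to 1.0 (fully open); "grasp_force": force on a finger pad.
Only numpy, scipy, OpenCV 4.12 (cv2) and the standard library are available. Lean on these libraries where they do the work, as an engineer would, in place of code of your own. Each camera call takes 0.05 s, during which the arm holds its last target. There are 200 camera calls.

TASK

The post of the instrument drying arm stands loose in its bench socket. Take the tapered key by its handle, keep it lying flat, slide its thin end into the gap between the post and the hub wall, with its straight side to the wall, and push or tap it in until the post is forced hard against its stop and the key sits tight. Let go of it, and leave the straight (untapered) bar alone.

Things in the scene. Friction and masses are not known exactly. Their poses are not given: they have to be found in the camera images.
- taper_key_grip (a point): tapered key: loose steel wedge 170 long, 36 high, lying flat; point = centre of its handle, 18 mm above its underside; x towards the thin end, y left, z up. Handle 64 long (x ±32), 20 wide; flat striking head at the rear, x -40 to -32, 30 wide. Blade x +32 to +130: left side straight at y +18; right side slopes from y -18 to +10, so 36 thick at the handle, 8 at the tip. 0.22 kg, polished
- taper_key_tip (a point): middle of the key's thin end, half-way up: 130 mm ahead of and 14 mm left of its handle's centre; same axes
- straight_bar_grip (a point): other steel piece, to be left alone: a bar with the same handle, head, length and height as the key, but its blade is 12 mm thick all along, too thin for the gap. Point = centre of its handle, half-way up; axes as for the key
- socket: white bench socket, fixed. Origin: axis of the loose post as it stands at first, at table height; x = the way the key is driven, y left, z up. Base plate 6 thick, x -115 to 70, y -50 to 70; the key slides on it. Post: steel, 32 diameter, 75 high; thin drying arm from it 125 mm to -y at z 62, pegs to z 85. Key home: straight side on the hub wall, tip at about x +89 (mm)
- gap_mouth (a point): near end of the 25 mm gap between post (left side y +16 in the socket's frame, mm) and hub wall (inner face y +41, x -20 to 60, top z 52); point at x -20, y 28.5, on the plate top z 6; socket's axes. A yoke bridges the gap at x 32 to 58, underside z 51; the key passes beneath it
- post (a joint): sideways travel of the post away from the hub wall (to the socket's -y), m: 0 = loose, pressed there by a spring (1.5 N, rising to 5.5 N); 0.008 = against its stop. Driving the key takes up to about 8 N just before the stop, much more once the post is on it; friction then keeps the key in

How it is judged:
By the outcome, as a careful person would: the job done as asked, in the order asked, and still so for the second after the job is handed in, with the robot touching nothing.
It also fails if it takes over 51 s, if anything falls off the work surface, if the arm or the gripper's body presses on something with over 40 N, if the wrist force passes 120 N, or if a joint passes its speed limit or range.

## Working session

There is one attempt and no reset: what is moved stays moved. The work goes in short steps, Python scripts to look and compute and a tool call to move; the robot and the scene stay as the last step left them, time stands still between calls to the robot, and variables do not carry over. Pictures are saved under pics/ and viewed, at most 10 in all, crops included, and the job is handed in when it is done.

Besides the shell and the picture viewer there is one more tool, called by a JSON object that holds its "method" and its "body". play_rows: Moves the arm, as the interface text tells. Its arguments: {"type":"object","properties":{"moves":{"type":"array","items":{"type":"array","items":{"type":"array","items":{"type":"number"}}}},"fingers":{"type":"number"}},"required":["moves"]}

```bash
mkdir -p pics
cat > h.py <<'E'
import numpy as np, cv2, json
from rig import bot
def ray(p,uv):
    K=np.array([[p['fx'],0,p['cx']],[0,p['fy'],p['cy']],[0,0,1]]);
    n=cv2.undistortPoints(np.array([[uv]],float),K,np.array(p['distortion'],float))[0,0]
    R=np.array(p['R']);t=np.array(p['t']);return -R.T@t, R.T@np.array([n[0],n[1],1])
def at_z(p,uv,z):
    o,d=ray(p,uv);return o+d*(z-o[2])/d[2]
def proj(p,X):
    K=np.array([[p['fx'],0,p['cx']],[0,p['fy'],p['cy']],[0,0,1]])
    return cv2.projectPoints(np.array(X,float).reshape(-1,1,3),cv2.Rodrigues(np.array(p['R']))[0],np.array(p['t'],float),K,np.array(p['distortion'],float))[0].reshape(-1,2)
def tri(a,ua,b,ub):
    o1,d1=ray(a,ua);o2,d2=ray(b,ub)
    s=np.linalg.lstsq(np.c_[d1,-d2],o2-o1,rcond=None)[0]
    A=o1+s[0]*d1;B=o2+s[1]*d2;return (A+B)/2,np.linalg.norm(A-B)
E
python3 - <<'E'
from h import *
P={n:bot.capture(n) for n in('scene','top')}
for n,p in P.items(): cv2.imwrite(f'pics/{n}0.png',p['image'])
zs=dict(taper_key_grip=.018,taper_key_tip=.018,straight_bar_grip=.018,socket=0,gap_mouth=.006)
for q,z in zs.items():
  for n,p in P.items():
    for r in bot.pinpoint(p,q)[:2]: print(q,n,np.round(r['centre'],1),round(r['confidence'],2),np.round(at_z(p,r['centre'],z),4))
print(bot.read_state())
E
```

```text
taper_key_grip scene [244.2 227.1] 0.69 [0.5876 0.1162 0.018 ]
taper_key_grip top [334.4 237.7] 0.56 [ 0.4974 -0.0952  0.018 ]
taper_key_tip top [347.  183.6] 0.97 [ 0.6222 -0.1216  0.018 ]
straight_bar_grip scene [430.2 203.8] 0.53 [ 0.4597 -0.2961  0.018 ]
straight_bar_grip top [428.3 247.5] 0.64 [ 0.4806 -0.3084  0.018 ]
socket scene [255.9 221.5] 0.91 [0.6189 0.0776 0.    ]
socket top [255.3 185.1] 0.74 [0.6158 0.0899 0.    ]
gap_mouth scene [244.7 229.4] 0.67 [0.595  0.1135 0.006 ]
gap_mouth top [242.2 188.6] 0.6 [0.6057 0.1189 0.006 ]
{'time_s': 0.6, 'joint_positions': array([-7.59436102e+01,  3.02211611e+01,  8.20868372e+01,  1.01994911e-03,
        6.76903829e+01, -1.02299801e+01]), 'qvel': array([-0.02785419, -0.12474762,  0.06136494,  0.00336196, -0.00035079,
       -0.10022562]), 'tau': array([-1.21607151e-03, -4.39743555e+01, -1.76891005e+01,  6.33595884e-02,
        5.07677905e-02, -3.63916104e-05]), 'position': array([ 0.25706108, -0.56966817,  0.23657836]), 'tcp_rot': array([[ 9.11503926e-01,  4.11291372e-01,  2.28382269e-05],
       [ 4.11291373e-01, -9.11503925e-01, -2.34086913e-05],
       [ 1.11893407e-05,  3.07302797e-05, -9.99999999e-01]]), 'force': array([ 0.46953763, -0.1575651 , -0.32642288]), 'moment': array([-0.06189187,  0.02481105,  0.03257979]), 'grasp_force': 0.0, 'opening': 0.9980237388776352}
```

View pics/top0.png

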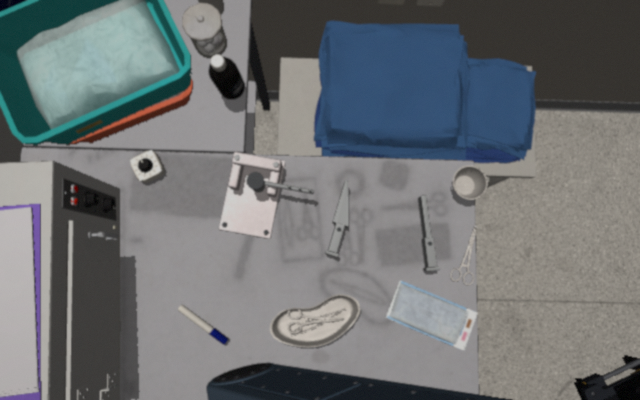

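View pics/scene0.png

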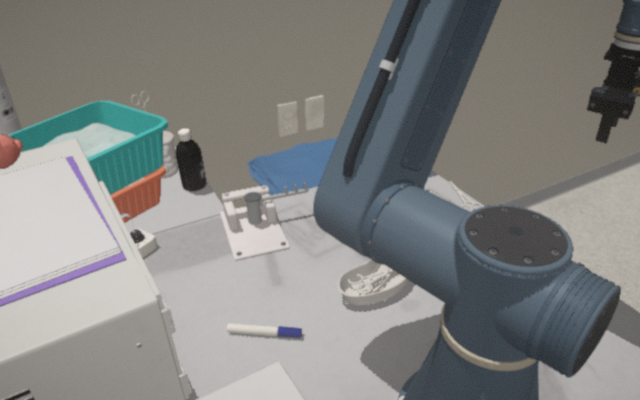

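The top view shows the key at about (340,220) with its thin end up, the bar at (428,235), and the socket at (253,193) with its arm pointing right. The scene view is mostly blocked by the robot. Next I'll fit the outlines.

```bash
cat >> h.py <<'E'
from scipy.optimize import minimize
KEY=np.array([[-40,-15],[-32,-15],[-32,-10],[32,-10],[32,-18],[130,10],[130,18],[32,18],[32,10],[-32,10],[-32,15],[-40,15]])/1e3
def place(pts,x,y,a,z):
    c,s=np.cos(a),np.sin(a);q=pts@np.array([[c,s],[-s,c]])+[x,y];return np.c_[q,np.full(len(q),z)]
S=6
def render(p,pts,v,zs,roi):
    x0,y0,x1,y1=roi;m=np.zeros(((y1-y0)*S,(x1-x0)*S),np.uint8);Q=[]
    for z in zs: Q.append(np.round(((proj(p,place(pts,*v,z))+.5-[x0,y0])*S)).astype(np.int32))
    for q in Q: cv2.fillPoly(m,[q],255)
    for a,b in zip(Q[:-1],Q[1:]):
        n=len(a)
        for i in range(n): cv2.fillConvexPoly(m,np.array([a[i],a[(i+1)%n],b[(i+1)%n],b[i]]),255)
    return cv2.resize(m,(x1-x0,y1-y0),interpolation=cv2.INTER_AREA)/255.
def fit(p,pts,zs,mask,v0):
    ys,xs=np.nonzero(mask);roi=(xs.min()-12,ys.min()-12,xs.max()+13,ys.max()+13)
    M=mask[roi[1]:roi[3],roi[0]:roi[2]].astype(float)
    f=lambda u:np.sum((render(p,pts,(u[0]/100,u[1]/100,u[2]/10),zs,roi)-M)**2)
    u0=np.array([v0[0]*100,v0[1]*100,v0[2]*10])
    best=min((minimize(f,u0+[0,0,d],method='Nelder-Mead',options=dict(initial_simplex=u0+[0,0,d]+np.array([[0,0,0],[.8,0,0],[0,.8,0],[0,0,.8]]),xatol=.005,fatol=.05)) for d in(-.5,0,.5)),key=lambda r:r.fun)
    return best.x/[100,100,10],best.fun,M.sum()
E
python3 - <<'E'
from h import *
p=bot.capture('top')
for r in bot.silhouettes(p,'taper_key_grip')[:2]:
    print('sil',r['confidence'],r['centre'],r['pixels'].sum())
m=bot.silhouettes(p,'taper_key_grip')[0]['pixels']
v,f,n=fit(p,KEY,(0,.036),m,(.4974,-.0952,-.31));print('key',v,np.degrees(v[2]),f,n)
s=bot.silhouettes(p,'socket')[0];print(s['confidence'],s['centre'],s['pixels'].sum())
PL=np.array([[-115,-50],[70,-50],[70,70],[-115,70]])/1e3
w=(.6158,.0899,-.21)
x0,y0,x1,y1=205,140,365,260
Z=5;im=cv2.resize(p['image'][y0:y1,x0:x1],None,fx=Z,fy=Z,interpolation=cv2.INTER_CUBIC)
def dr(P,c): cv2.polylines(im,[np.round((proj(p,P)+.5-[x0,y0])*Z).astype(np.int32)],True,c,1)
dr(place(KEY,*v,.036),(0,255,0));
cs,_=cv2.findContours(s['pixels'].astype(np.uint8),0,1)
for c in cs: cv2.polylines(im,[((c+.5-[x0,y0])*Z).astype(np.int32)],True,(255,255,0),1)
cv2.imwrite('pics/crop.png',im)
np.savez('sock.npz',m=s['pixels'])
E
```

```text
sil 0.62 [338.5, 218.8] 741
key [ 0.49622593 -0.09691556 -0.2651926 ] -15.194416682240874 42.742775855440215 741.0
0.72 [252.3, 193.3] 4325
```

View pics/crop.png

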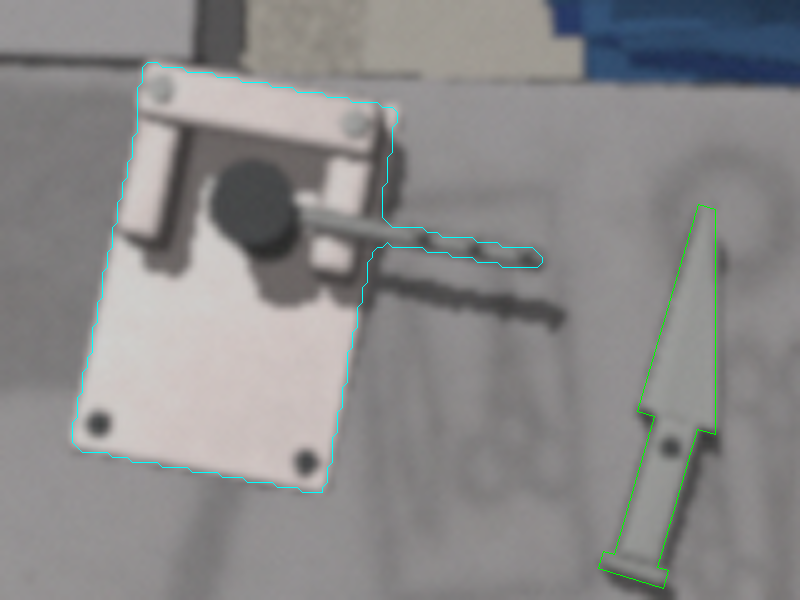

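```bash
cat >> h.py <<'E'
def goto(xyz,yaw):
    s=bot.read_state();R=s['tcp_rot'];d=R.T@(np.array(xyz)-s['position'])*1e3
    c,k=np.cos(yaw),np.sin(yaw);Rt=np.array([[c,k,0],[k,-c,0],[0,0,-1.]])
    return np.round(d,1),np.round(cv2.Rodrigues(R.T@Rt)[0].ravel(),4)
E
python3 - <<'E'
from h import *
p=bot.capture('top');m=np.load('sock.npz')['m'].astype(float)
PL=np.array([[-115,-50],[70,-50],[70,70],[-115,70]])/1e3
roi=(205,140,365,260)
M=m[140:260,205:365][62:]
f=lambda u:np.sum((render(p,PL,(u[0]/100,u[1]/100,u[2]/10),(0,.006),roi)[62:]-M)**2)
best=None
for d in(-.3,0,.3):
  u0=np.array([61.58,8.99,-2.1+d])
  r=minimize(f,u0,method='Nelder-Mead',options=dict(initial_simplex=u0+np.array([[0,0,0],[.8,0,0],[0,.8,0],[0,0,.6]]),xatol=.005,fatol=.02))
  print(r.x,r.fun)
  if best is None or r.fun<best.fun: best=r
w=best.x/[100,100,10];np.save('w.npy',w);print('socket',w,np.degrees(w[2]))
x0,y0,x1,y1=205,140,305,240
Z=6;im=cv2.resize(p['image'][y0:y1,x0:x1],None,fx=Z,fy=Z,interpolation=cv2.INTER_CUBIC)
def dr(P,z,c,cl=True): cv2.polylines(im,[np.round((proj(p,place(np.array(P)/1e3,*w,z))+.5-[x0,y0])*Z).astype(np.int32)],cl,c,1)
dr(PL*1e3,.006,(0,255,0));dr([[-20,41],[60,41]],.052,(0,0,255),False);dr([[-20,41],[-20,55]],.052,(0,0,255),False)
dr([[16*np.cos(a),16*np.sin(a)] for a in np.linspace(0,6.28,40)],.075,(255,0,0))
cv2.imwrite('pics/crop2.png',im)
k=np.array([.4962,-.0969]);a=-.2652;e=np.array([np.cos(a),np.sin(a)])
g=k-.020*e;print(g,goto([*g,.10],a))
E
```

```text
[61.40209736  8.4086262  -1.44342336] 18.251672433679357
[61.37350585  8.47507661 -1.40976852] 19.718277585544023
[61.38157053  8.43603499 -1.48824037] 16.89507112648981
socket [ 0.61381571  0.08436035 -0.14882404] -8.52698923703948
[ 0.4768992  -0.09165795] (array([ 397. , -345.3,  136.6]), array([ 0.   , -0.   ,  0.689]))
```

View pics/crop2.png

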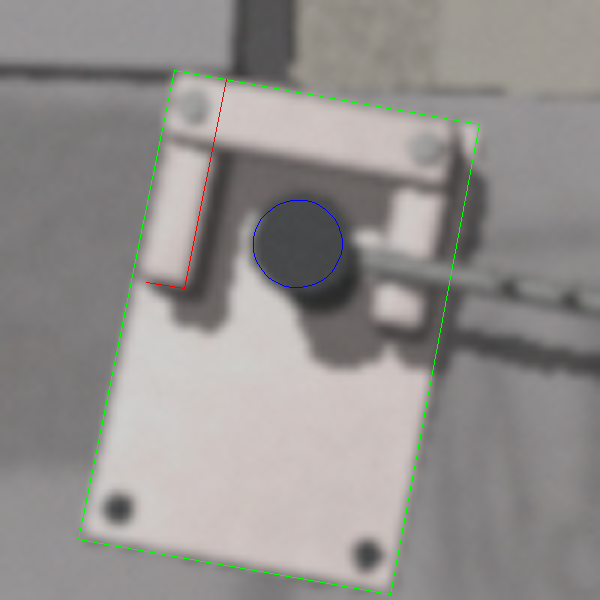

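The overlay matches the plate, wall face, and post top, so I'm moving.

{"method": "play_rows", "body": {"moves": [[[33,-29,0,0,0,0],[33,-29,0,0,0,0],[33,-29,0,0,0,0],[33,-29,0,0,0,0],[33,-29,0,0,0,0]]], "fingers": 0.2}}

```text
time_s: 1.35
position: [0.3483, -0.3682, 0.2367]
tcp_rot: [[0.912, 0.411, 0.0], [0.411, -0.912, -0.0], [0.0, 0.0, -1.0]]
force: [1.4, 0.3, -0.6]
opening: 0.652
grasp_force: 0.0
```

{"method": "play_rows", "body": {"moves": [[[33,-29,0,0,0,0],[33,-29,0,0,0,0],[33,-29,0,0,0,0],[33,-29,0,0,0,0],[33,-29,0,0,0,0]]]}}

```text
time_s: 1.85
position: [0.4392, -0.1681, 0.2369]
tcp_rot: [[0.912, 0.411, 0.001], [0.411, -0.912, -0.0], [0.0, 0.001, -1.0]]
force: [0.8, 0.5, 0.4]
opening: 0.599
grasp_force: 0.0
```

{"method": "play_rows", "body": {"moves": [[[33,-28,10,0,0,0],[33,-28,20,0,0,0],[0,0,25,0,0,0.14],[0,0,25,0,0,0.14],[0,0,25,0,0,0.14]]]}}

```text
time_s: 2.35
position: [0.4764, -0.0909, 0.131]
tcp_rot: [[1.0, -0.0, 0.001], [-0.0, -1.0, -0.001], [0.001, 0.001, -1.0]]
force: [-0.8, -0.2, -1.1]
opening: 0.6
grasp_force: 0.0
```

{"method": "play_rows", "body": {"moves": [[[0,0,20,0,0,0.14],[0,0,10,0,0,0.13],[0,0,0,0,0,0],[0,0,0,0,0,0]]]}}

```text
time_s: 2.75
position: [0.476, -0.0916, 0.1017]
tcp_rot: [[0.965, -0.26, 0.0], [-0.26, -0.965, -0.0], [0.0, 0.0, -1.0]]
force: [0.4, -0.1, 0.2]
opening: 0.594
grasp_force: 0.0
```

Run:
```python
from h import *
s=bot.read_state();print(s['time_s'],s['position'],s['opening'],s['force'])
print(goto([.4769,-.0917,.022],-.2652))
p=bot.capture('top');r=bot.pinpoint(p,'taper_key_tip')
for q in r[:1]:print(q['centre'],q['confidence'],at_z(p,q['centre'],.018))
```

```text
2.75 [ 0.47601079 -0.09156968  0.10173261] 0.5943767050055961 [ 0.3795166  -0.12444275  0.21220836]
(array([ 0.9, -0.1, 79.7]), array([ 0.    , -0.0003,  0.0017]))
[345.9, 180.7] 0.44 [ 0.62887891 -0.1190019   0.018     ]
```

{"method": "play_rows", "body": {"moves": [[[1,0,25,0,0,0],[1,0,25,0,0,0],[1,0,20,0,0,0],[0,0,10,0,0,0],[0,0,0,0,0,0]]]}}

```text
time_s: 3.35
position: [0.4783, -0.0922, 0.0211]
tcp_rot: [[0.965, -0.262, -0.001], [-0.262, -0.965, 0.001], [-0.001, -0.0, -1.0]]
force: [-0.1, 0.4, -0.5]
opening: 0.6
grasp_force: 0.0
```

{"method": "play_rows", "body": {"moves": [[[0,0,0,0,0,0],[0,0,0,0,0,0],[0,0,0,0,0,0],[0,0,0,0,0,0],[0,0,0,0,0,0]]], "fingers": -1}}

```text
time_s: 3.85
position: [0.4788, -0.0924, 0.022]
tcp_rot: [[0.965, -0.263, 0.001], [-0.263, -0.965, -0.0], [0.001, 0.0, -1.0]]
force: [-0.1, -0.2, 1.1]
opening: 0.232
grasp_force: 3.5
```

{"method": "play_rows", "body": {"moves": [[[0,0,0,0,0,0],[0,0,-5,0,0,0],[0,0,-15,0,0,0],[0,0,-15,0,0,0],[0,0,0,0,0,0]]]}}

```text
time_s: 4.35
position: [0.4793, -0.0924, 0.0578]
tcp_rot: [[0.965, -0.263, 0.002], [-0.263, -0.965, -0.001], [0.002, 0.0, -1.0]]
force: [0.2, -0.1, -2.3]
opening: 0.226
grasp_force: 30.0
```

Run:
```python
from h import *
s=bot.read_state();print(s['time_s'],s['position'],s['opening']*87,s['grasp_force'],s['force'],s['moment'])
p=bot.capture('top')
x0,y0,x1,y1=205,140,365,260;Z=5
im=cv2.resize(p['image'][y0:y1,x0:x1],None,fx=Z,fy=Z,interpolation=cv2.INTER_CUBIC)
zb=s['position'][2]-.022
for z,c in((zb,(0,255,0)),(zb+.036,(0,255,0))):
  e=s['tcp_rot'][:2,0];a=np.arctan2(e[1],e[0]);k=s['position'][:2]+.017*e
  cv2.polylines(im,[np.round((proj(p,place(KEY,*k,a,z))+.5-[x0,y0])*Z).astype(np.int32)],True,c,1)
cv2.imwrite('pics/g.png',im)
print(bot.pinpoint(p,'taper_key_tip')[:1],proj(p,place(np.array([[.13,.014]]),*k,a,zb+.018)))
```

```text
4.35 [ 0.47925109 -0.09241764  0.05775233] 19.6737425714865 29.966358323581517 [ 0.15529808 -0.14263186 -2.26411885] [ 0.09811023  0.16054679 -0.02302325]
[{'centre': [342.2, 179.9], 'confidence': 0.69}] [[346.52613928 179.55847918]]
```

View pics/g.png

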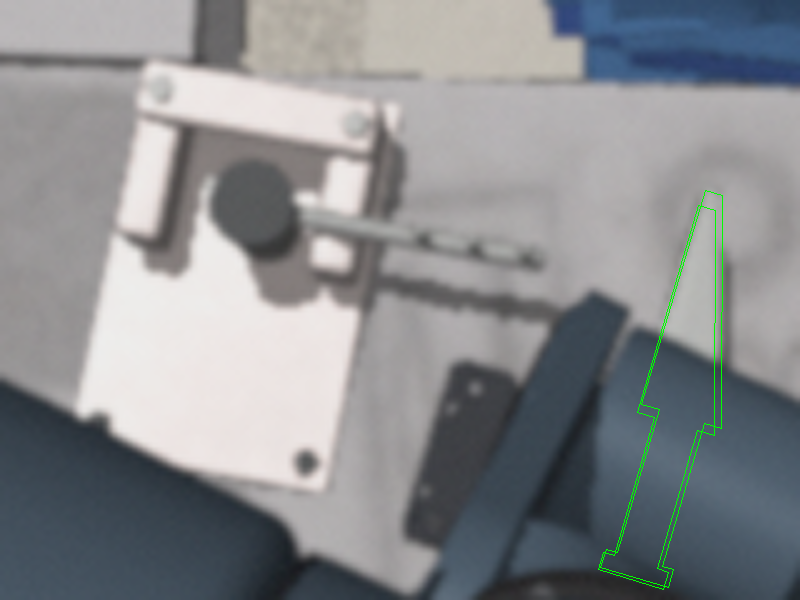

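The key is held at 19.7 mm with 30 N, and its outline still tracks the model. The tip is near crop (705,205). The socket hasn't moved.

```bash
cat >> h.py <<'E'
W=np.load('w.npy')
def sk(x,y,z,off=.017):  # handle centre in socket frame (m) -> goto
    a=W[2];c,s=np.cos(a),np.sin(a);x-=off
    return goto([W[0]+c*x-s*y,W[1]+s*x+c*y,z],a)
def insock():
    s=bot.read_state();a=W[2];c,k=np.cos(a),np.sin(a);d=s['position'][:2]-W[:2];e=s['tcp_rot'][:2,0]
    f=s['force'];return dict(t=s['time_s'],x=1e3*(c*d[0]+k*d[1])+17,y=1e3*(-k*d[0]+c*d[1]),z=1e3*s['position'][2],yaw=np.degrees(np.arctan2(e[1],e[0])-a),fx=c*f[0]+k*f[1],fy=-k*f[0]+c*f[1],fz=f[2],op=87*s['opening'],mz=s['moment'][2])
E
python3 - <<'E'
from h import *
print(insock());print(sk(-.180,.0205,.058))
E
```

```text
{'t': 4.45, 'x': np.float64(-90.711213692614), 'y': np.float64(-194.61855796127304), 'z': np.float64(56.492692445084295), 'yaw': np.float64(-6.723162950457826), 'fx': np.float64(0.39907087477911585), 'fy': np.float64(0.13087059153709676), 'fz': np.float64(-2.7808925405487406), 'op': 19.763927627154906, 'mz': np.float64(0.0322822576371607)}
(array([-113.9, -203.2,   -1.5]), array([-0.000e+00,  1.000e-04, -1.173e-01]))
```

{"method": "play_rows", "body": {"moves": [[[-30,-5,8,0,0,0],[-30,-30,8,0,0,0],[-20,-40,0,0,0,0],[-15,-40,0,0,0,0],[-15,-40,0,0,0,0]]]}}

```text
time_s: 4.95
position: [0.4121, 0.0875, 0.0397]
tcp_rot: [[0.964, -0.264, -0.002], [-0.264, -0.964, 0.0], [-0.002, 0.0, -1.0]]
force: [1.0, -1.7, -1.6]
opening: 0.226
grasp_force: 30.0
```

{"method": "play_rows", "body": {"moves": [[[-4,-30,0,0,0,0],[0,-18,0,0,0,-0.06],[0,0,0,0,0,-0.0573],[0,0,0,0,0,0],[0,0,0,0,0,0]]]}}

```text
time_s: 5.45
position: [0.4214, 0.1335, 0.04]
tcp_rot: [[0.989, -0.15, -0.002], [-0.15, -0.989, -0.0], [-0.002, 0.0, -1.0]]
force: [-0.1, -0.4, -2.5]
opening: 0.225
grasp_force: 30.0
```

Run:
```python
from h import *
print({k:round(float(v),2) for k,v in insock().items()});print(sk(-.175,.0205,.030))
p=bot.capture('top');s=bot.read_state()
x0,y0,x1,y1=205,140,305,240;Z=6
im=cv2.resize(p['image'][y0:y1,x0:x1],None,fx=Z,fy=Z,interpolation=cv2.INTER_CUBIC)
zb=s['position'][2]-.022
e=s['tcp_rot'][:2,0];a=np.arctan2(e[1],e[0]);k=s['position'][:2]+.017*e
for z in(zb,zb+.036):
  cv2.polylines(im,[np.round((proj(p,place(KEY,*k,a,z))+.5-[x0,y0])*Z).astype(np.int32)],True,(0,255,0),1)
cv2.imwrite('pics/m.png',im)
```

```text
{'t': 5.45, 'x': -180.59, 'y': 20.09, 'z': 40.0, 'yaw': -0.08, 'fx': 0.01, 'fy': -0.44, 'fz': -2.49, 'op': 19.55, 'mz': -0.01}
(array([ 5.6, -0.4, 10. ]), array([ 0.0003,  0.0017, -0.0014]))
```

View pics/m.png

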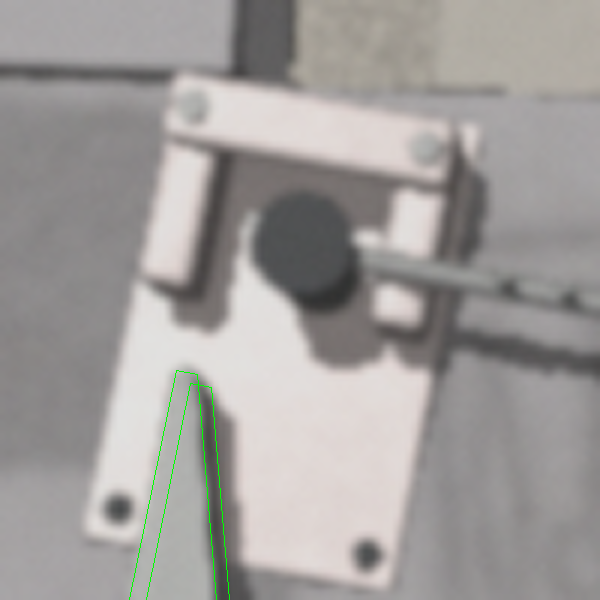

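The key matches the model, with its tip near crop (188,375) and lined up with the gap. Now I'll lower it to the plate and advance.

{"method": "play_rows", "body": {"moves": [[[2,0,5,0,0,0],[2,0,4,0,0,0],[0,0,1,0,0,0],[0,0,1,0,0,0],[0,0,0,0,0,0]]]}}

```text
time_s: 6.0
position: [0.4259, 0.1329, 0.0294]
tcp_rot: [[0.989, -0.149, -0.0], [-0.149, -0.989, -0.0], [-0.0, 0.0, -1.0]]
force: [-0.3, 0.5, -1.2]
opening: 0.227
grasp_force: 30.0
```

{"method": "play_rows", "body": {"moves": [[[15,0,0.3,0,0,0],[20,0,0,0,0,0],[20,0,0,0,0,0],[10,0,0,0,0,0],[0,0,0,0,0,0]]]}}

```text
time_s: 6.5
position: [0.4921, 0.1231, 0.0294]
tcp_rot: [[0.989, -0.149, 0.003], [-0.149, -0.989, 0.0], [0.003, -0.0, -1.0]]
force: [-0.7, 0.2, -2.0]
opening: 0.227
grasp_force: 30.0
```

Run:
```python
from h import *
print({k:round(float(v),2) for k,v in insock().items()});print(sk(-.075,.0215,.028))
```

```text
{'t': 6.5, 'x': -109.16, 'y': 20.29, 'z': 29.42, 'yaw': -0.04, 'fx': -0.68, 'fy': 0.11, 'fz': -2.0, 'op': 19.78, 'mz': 0.06}
(array([34.2, -1.2,  1.5]), array([-0.0004, -0.0026, -0.0007]))
```

{"method": "play_rows", "body": {"moves": [[[10,0,0.5,0,0,0],[10,0,0.5,0,0,0],[8,0,0,0,0,0],[0,-0.5,0,0,0,0],[0,0,0,0,0,0]]]}}

```text
time_s: 7.0
position: [0.5185, 0.1195, 0.0282]
tcp_rot: [[0.989, -0.149, 0.001], [-0.149, -0.989, -0.0], [0.001, -0.0, -1.0]]
force: [0.7, -0.7, -0.5]
opening: 0.227
grasp_force: 30.0
```

{"method": "play_rows", "body": {"moves": [[[0,-0.7,0,0,0,0],[0,-0.7,0,0,0,0],[0,0,0,0,0,0]]]}}

```text
time_s: 7.3
position: [0.5182, 0.1204, 0.0283]
tcp_rot: [[0.989, -0.15, 0.0], [-0.15, -0.989, -0.001], [0.0, 0.001, -1.0]]
force: [0.6, -5.3, -2.2]
opening: 0.224
grasp_force: 30.1
```

Run:
```python
from h import *
print({k:round(float(v),2) for k,v in insock().items()})
```

```text
{'t': 7.3, 'x': -82.86, 'y': 21.47, 'z': 28.26, 'yaw': -0.07, 'fx': 1.36, 'fy': -5.11, 'fz': -2.18, 'op': 19.51, 'mz': -0.48}
```

{"method": "play_rows", "body": {"moves": [[[4,0.3,0,0,0,0],[4,0,0,0,0,0],[4,0,0,0,0,0],[3,0,0,0,0,0],[0,0,0,0,0,0]]]}}

```text
time_s: 7.8
position: [0.5286, 0.1183, 0.028]
tcp_rot: [[0.989, -0.148, -0.009], [-0.148, -0.989, -0.001], [-0.009, 0.002, -1.0]]
force: [-5.6, -3.3, 3.8]
opening: 0.226
grasp_force: 30.0
```

Run:
```python
from h import *
print({k:round(float(v),2) for k,v in insock().items()})
```

```text
{'t': 7.8, 'x': -72.34, 'y': 20.91, 'z': 28.0, 'yaw': 0.01, 'fx': -5.08, 'fy': -4.06, 'fz': 3.81, 'op': 19.66, 'mz': -0.21}
```

{"method": "play_rows", "body": {"moves": [[[3,0,0,0,0,0],[3,0,0,0,0,0],[3,0,0,0,0,0],[3,0,0,0,0,0],[0,0,0,0,0,0]]]}}

```text
time_s: 8.3
position: [0.5381, 0.1167, 0.028]
tcp_rot: [[0.989, -0.148, -0.014], [-0.148, -0.989, -0.001], [-0.014, 0.003, -1.0]]
force: [-8.1, -3.7, 6.8]
opening: 0.23
grasp_force: 30.0
```

{"method": "play_rows", "body": {"moves": [[[3,0,0,0,0,0],[3,0,0,0,0,0],[2,0,0,0,0,0],[0,0,0,0,0,0],[0,0,0,0,0,0]]]}}

```text
time_s: 8.8
position: [0.5445, 0.1156, 0.0279]
tcp_rot: [[0.989, -0.148, -0.017], [-0.148, -0.989, -0.001], [-0.017, 0.003, -1.0]]
force: [-9.9, -3.9, 8.8]
opening: 0.23
grasp_force: 30.0
```

Run:
```python
from h import *
print({k:round(float(v),2) for k,v in insock().items()})
print(bot.read_state()['moment'])
```

```text
{'t': 8.8, 'x': -56.17, 'y': 20.6, 'z': 27.94, 'yaw': 0.03, 'fx': -9.19, 'fy': -5.3, 'fz': 8.77, 'op': 19.99, 'mz': -0.25}
[-0.4416975   1.70146901 -0.25241586]
```

{"method": "play_rows", "body": {"moves": [[[3,0,-0.7,0,0,0],[3,0,-0.5,0,0,0],[3,0,0,0,0,0],[2,0,0,0,0,0],[0,0,0,0,0,0]]]}}

```text
time_s: 9.3
position: [0.555, 0.114, 0.028]
tcp_rot: [[0.989, -0.148, -0.019], [-0.148, -0.989, -0.0], [-0.018, 0.003, -1.0]]
force: [-9.6, -3.4, 1.9]
opening: 0.229
grasp_force: 30.0
```

{"method": "play_rows", "body": {"moves": [[[2,0,0,0,0,0],[2,0,0,0,0,0],[2,0,0,0,0,0],[0,0,0,0,0,0],[0,0,0,0,0,0]]]}}

```text
time_s: 9.8
position: [0.5556, 0.1139, 0.0279]
tcp_rot: [[0.989, -0.148, -0.03], [-0.148, -0.989, 0.0], [-0.029, 0.004, -1.0]]
force: [-17.3, -1.5, 8.7]
opening: 0.229
grasp_force: 30.0
```

Run:
```python
from h import *
print({k:round(float(v),2) for k,v in insock().items()})
print(bot.read_state()['moment'])
```

```text
{'t': 9.8, 'x': -44.91, 'y': 20.55, 'z': 27.87, 'yaw': 0.02, 'fx': -16.84, 'fy': -4.07, 'fz': 8.72, 'op': 19.9, 'mz': -0.25}
[ 0.01045892  2.77275151 -0.24708879]
```

{"method": "play_rows", "body": {"moves": [[[2,0,-0.5,0,0,0],[2,0,-0.3,0,0,0],[2,0,0,0,0,0],[1,0,0,0,0,0],[0,0,0,0,0,0]]]}}

```text
time_s: 10.3
position: [0.5569, 0.1136, 0.0277]
tcp_rot: [[0.988, -0.148, -0.042], [-0.148, -0.989, 0.001], [-0.042, 0.005, -0.999]]
force: [-22.9, 0.4, 10.3]
opening: 0.231
grasp_force: 30.0
```

Run:
```python
from h import *
print({k:round(float(v),2) for k,v in insock().items()})
p=bot.capture('top')
x0,y0,x1,y1=205,140,305,240;Z=6
im=cv2.resize(p['image'][y0:y1,x0:x1],None,fx=Z,fy=Z,interpolation=cv2.INTER_CUBIC)
for c,yy in(((255,0,0),0),((0,255,255),-.008)):
  C=np.array([[.016*np.cos(a),yy+.016*np.sin(a)] for a in np.linspace(0,6.28,40)])
  cv2.polylines(im,[np.round((proj(p,place(C,*W,.075))+.5-[x0,y0])*Z).astype(np.int32)],True,c,1)
cv2.imwrite('pics/n.png',im)
```

```text
{'t': 10.3, 'x': -43.58, 'y': 20.53, 'z': 27.67, 'yaw': 0.01, 'fx': -22.68, 'fy': -2.95, 'fz': 10.31, 'op': 20.08, 'mz': -0.23}
```

View pics/n.png

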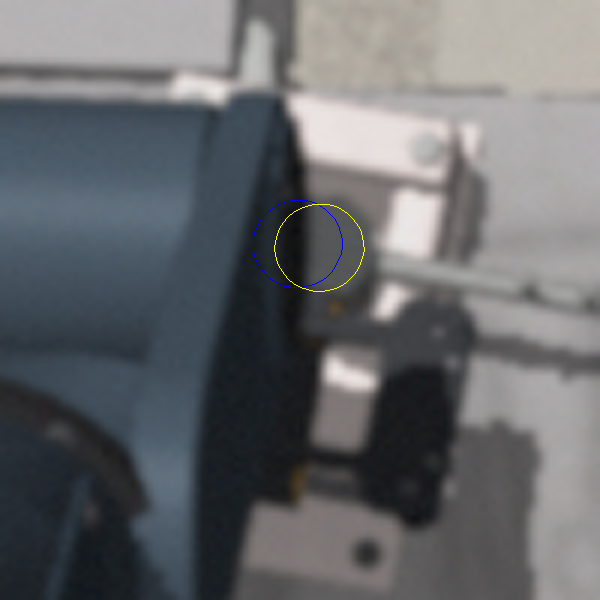

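The post has shifted to the yellow (stop) circle, and the tip sticks out beyond the wall at crop (258,20). I'll unload and release, then tap the head.

{"method": "play_rows", "body": {"moves": [[[-3,0,0,0,0,0],[-3,0,0,0,0,0],[-3,0,0,0,0,0],[-2,0,0,0,0,0],[0,0,0,0,0,0]]]}}

```text
time_s: 10.85
position: [0.557, 0.1137, 0.0277]
tcp_rot: [[0.989, -0.148, -0.018], [-0.148, -0.989, -0.0], [-0.018, 0.003, -1.0]]
force: [-7.4, -2.4, -5.8]
opening: 0.229
grasp_force: 30.0
```

Run:
```python
from h import *
print({k:round(float(v),2) for k,v in insock().items()},bot.read_state()['tcp_rot'][2])
```

```text
{'t': 10.85, 'x': -43.53, 'y': 20.64, 'z': 27.74, 'yaw': 0.01, 'fx': -7.0, 'fy': -3.5, 'fz': -5.82, 'op': 19.9, 'mz': -0.23} [-0.01815076  0.0030666  -0.99983056]
```

{"method": "play_rows", "body": {"moves": [[[-2,0,0.5,0,0,0],[-1,0,0.3,0,0,0],[0,0,0,0,0,0]]]}}

```text
time_s: 11.15
position: [0.5571, 0.1138, 0.0278]
tcp_rot: [[0.989, -0.148, -0.012], [-0.148, -0.989, -0.001], [-0.012, 0.002, -1.0]]
force: [-4.1, -4.1, -4.9]
opening: 0.231
grasp_force: 30.0
```

{"method": "play_rows", "body": {"moves": [[[0,0,0,0,0,0],[0,0,0,0,0,0],[0,0,0,0,0,0],[0,0,0,0,0,0]]], "fingers": 0.1}}

```text
time_s: 11.55
position: [0.5634, 0.1144, 0.0299]
tcp_rot: [[0.989, -0.148, 0.002], [-0.148, -0.989, 0.0], [0.002, -0.0, -1.0]]
force: [-0.3, 0.3, -0.9]
opening: 0.495
grasp_force: 0.0
```

Run:
```python
from h import *
print({k:round(float(v),2) for k,v in insock().items()},bot.read_state()['tcp_rot'][2])
print(sk(-.060,.0205,.028))
```

```text
{'t': 11.55, 'x': -37.34, 'y': 22.22, 'z': 29.9, 'yaw': 0.02, 'fx': -0.3, 'fy': 0.29, 'fz': -0.95, 'op': 43.08, 'mz': -0.04} [ 1.52071531e-03 -3.75227561e-04 -9.99998773e-01]
(array([-22.7,   1.7,   1.9]), array([-0.0004, -0.0015,  0.0003]))
```

{"method": "play_rows", "body": {"moves": [[[0,0,-15,0,0,0],[0,0,-20,0,0,0],[-15,0,-10,0,0,0],[-20,0,0,0,0,0],[-18,1,0,0,0,0]]]}}

```text
time_s: 12.05
position: [0.5103, 0.1212, 0.0762]
tcp_rot: [[0.989, -0.148, 0.003], [-0.148, -0.989, 0.0], [0.003, -0.001, -1.0]]
force: [0.6, 0.1, -0.2]
opening: 0.549
grasp_force: 0.0
```

{"method": "play_rows", "body": {"moves": [[[0,0,0,0,0,0],[0,0,0,0,0,0],[0,0,0,0,0,0],[0,0,0,0,0,0],[0,0,0,0,0,0]]], "fingers": -1}}

```text
time_s: 12.55
position: [0.511, 0.1209, 0.0744]
tcp_rot: [[0.989, -0.149, 0.001], [-0.149, -0.989, 0.0], [0.001, -0.0, -1.0]]
force: [-0.7, -0.5, 0.6]
opening: 0.18
grasp_force: 0.0
```

{"method": "play_rows", "body": {"moves": [[[0,0,15,0,0,0],[0,0,15,0,0,0],[0,0,14,0,0,0],[0,0,0,0,0,0],[0,0,0,0,0,0]]]}}

```text
time_s: 13.05
position: [0.5102, 0.121, 0.0303]
tcp_rot: [[0.989, -0.148, -0.001], [-0.148, -0.989, -0.0], [-0.001, 0.0, -1.0]]
force: [-0.0, -1.0, -0.1]
opening: 0.005
grasp_force: 0.0
```

{"method": "play_rows", "body": {"moves": [[[4,0,0,0,0,0],[4,0,0,0,0,0],[3,0,0,0,0,0],[2,0,0,0,0,0],[0,0,0,0,0,0]]]}}

```text
time_s: 13.55
position: [0.5234, 0.119, 0.0307]
tcp_rot: [[0.989, -0.149, 0.001], [-0.149, -0.989, 0.0], [0.001, -0.0, -1.0]]
force: [-0.1, 0.7, 0.2]
opening: 0.003
grasp_force: 0.0
```

Run:
```python
from h import *
print({k:round(float(v),2) for k,v in insock().items()},bot.read_state()['tcp_rot'][2])
```

```text
{'t': 13.55, 'x': -77.55, 'y': 20.87, 'z': 30.66, 'yaw': -0.01, 'fx': -0.23, 'fy': 0.65, 'fz': 0.22, 'op': 0.23, 'mz': -0.03} [ 5.78125649e-04 -1.22172810e-04 -9.99999825e-01]
```

{"method": "play_rows", "body": {"moves": [[[2,-0.5,0,0,0,0],[2,0,0,0,0,0],[2,0,0,0,0,0],[2,0,0,0,0,0],[0,0,0,0,0,0]]]}}

```text
time_s: 14.05
position: [0.5239, 0.1191, 0.0296]
tcp_rot: [[0.989, -0.148, -0.015], [-0.148, -0.989, 0.001], [-0.015, 0.002, -1.0]]
force: [-9.9, 2.1, 5.6]
opening: 0.009
grasp_force: 5.0
```

{"method": "play_rows", "body": {"moves": [[[2,0,0,0,0,0],[2,0,0,0,0,0],[2,0,0,0,0,0],[2,0,0,0,0,0],[0,0,0,0,0,0]]]}}

```text
time_s: 14.55
position: [0.5238, 0.1188, 0.0288]
tcp_rot: [[0.988, -0.148, -0.032], [-0.148, -0.989, 0.001], [-0.032, 0.004, -0.999]]
force: [-20.2, 4.2, 10.9]
opening: 0.006
grasp_force: 10.1
```

Run:
```python
from h import *
print({k:round(float(v),2) for k,v in insock().items()},bot.read_state()['tcp_rot'][2])
```

```text
{'t': 14.55, 'x': -77.07, 'y': 20.67, 'z': 28.82, 'yaw': 0.01, 'fx': -20.55, 'fy': 1.13, 'fz': 10.88, 'op': 0.49, 'mz': -0.01} [-0.03151487  0.00350842 -0.99949713]
```

{"method": "play_rows", "body": {"moves": [[[3,0,-0.5,0,0,0],[3,0,-0.5,0,0,0],[2,0,0,0,0,0],[2,0,0,0,0,0],[0,0,0,0,0,0]]]}}

```text
time_s: 15.05
position: [0.5243, 0.1184, 0.0288]
tcp_rot: [[0.988, -0.148, -0.052], [-0.148, -0.989, 0.002], [-0.051, 0.005, -0.999]]
force: [-30.6, 8.0, 16.3]
opening: 0.002
grasp_force: 16.1
```

{"method": "play_rows", "body": {"moves": [[[-6,0,0,0,0,0],[-8,0,0,0,0,0],[-10,0,0,0,0,0],[-15,0,-5,0,0,0],[-10,0,-25,0,0,0]]]}}

```text
time_s: 15.55
position: [0.499, 0.1229, 0.0601]
tcp_rot: [[0.989, -0.148, -0.003], [-0.148, -0.989, -0.0], [-0.003, 0.001, -1.0]]
force: [1.3, 0.1, 0.8]
opening: 0.0
grasp_force: 0.0
```

{"method": "play_rows", "body": {"moves": [[[0,0,-45,0,0,0],[-10,45,-20,0,0,0],[-10,45,0,0,0,0],[-10,45,0,0,0,0],[-10,45,0,0,0,0]]]}}

```text
time_s: 16.05
position: [0.4353, -0.0509, 0.1273]
tcp_rot: [[0.989, -0.147, 0.005], [-0.147, -0.989, -0.002], [0.005, 0.001, -1.0]]
force: [1.2, -0.3, -0.5]
opening: 0.004
grasp_force: 0.0
```

{"method": "play_rows", "body": {"moves": [[[0,45,0,0,0,0],[0,45,0,0,0,0],[0,45,0,0,0,0],[0,45,0,0,0,0],[0,0,0,0,0,0]]]}}

```text
time_s: 16.55
position: [0.4098, -0.2349, 0.1273]
tcp_rot: [[0.988, -0.155, 0.007], [-0.155, -0.988, -0.008], [0.008, 0.007, -1.0]]
force: [0.1, 0.3, 0.1]
opening: 0.005
grasp_force: 0.0
```

Run:
```python
from h import *
p=bot.capture('top')
x0,y0,x1,y1=205,120,305,240;Z=5
im=cv2.resize(p['image'][y0:y1,x0:x1],None,fx=Z,fy=Z,interpolation=cv2.INTER_CUBIC)
C=lambda yy:np.array([[.016*np.cos(a),yy+.016*np.sin(a)] for a in np.linspace(0,6.28,40)])
for P,z,c in((C(0),.075,(255,0,0)),(C(-.008),.075,(0,255,255)),(KEY+[-.041,.023],.042,(0,255,0))):
  cv2.polylines(im,[np.round((proj(p,place(P,*W,z))+.5-[x0,y0])*Z).astype(np.int32)],True,c,1)
cv2.imwrite('pics/e.png',im)
```

```text
(no output)
```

View pics/e.png

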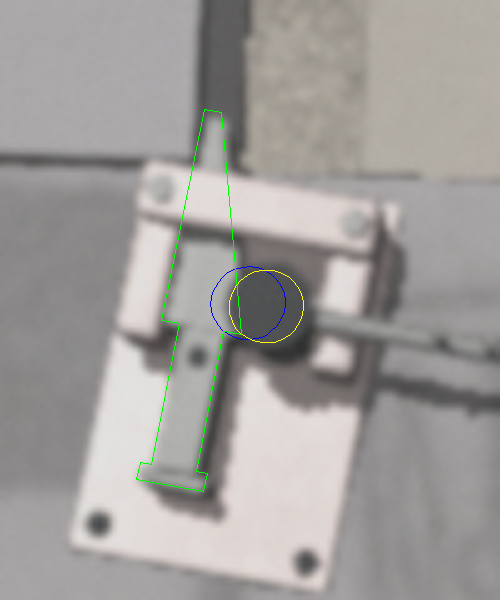

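The post sits on the stop circle at crop (265,305). The key lies flat along the wall, at its home within about 3 mm, and it didn't move under a 30 N push on the head. The robot is clear of everything.

```bash
python3 -c "
from rig import bot
print(bot.hand_in())"
```

```text
the job is handed in; nothing more can be done
None
```

The key is driven in along the hub wall with the post at its stop; it didn't shift under a final 30 N push on its head, and I released it, left the straight bar alone and handed the job in at about 17 s.

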